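Set the stock tags on the bolt rack

TASK

The hinged stock tags on the four-bin bolt rack are out of date. With light fingertip pushes, tip tags over so that every bin packed with bolts has its tag leaning fully back, away from the bin, showing its raised disc, and every bin that is empty or down to its last bolt has its tag leaning fully forward over the bin, disc hidden. Do not pinch or lift anything, and leave the bolts and all the things lying round the rack where they are.

Things in the scene. Friction and masses are not known exactly. Their poses are not given: they have to be found in the camera images.
- rack: Fixed steel parts rack, 235 (x) by 318 (y) mm, base plate 5 mm thick; origin: centre of its underside on the table. On its -x side (nearer the robot) four open grey bins at y = 112.5, 37.5, -37.5, -112.5, each 87 by 72 mm inside, centred at x = -65, walls and packed bolts up to 42 mm above the table. Behind each bin, at x = +50, stands a hinged tag.
- tag_a (a joint): Hinge of tag a, rad: 0 upright; +0.87 (stop) leaning back, to the rack's +x, away from its bin, disc shown upward; -0.87 (stop) leaning forward toward its bin, disc turned under, plain face up. Stiff hinge (0.025 N m), stays where it is left; about 1 N near the top edge moves it.
- top_a (a point): Middle of the top edge of tag a; moves with it. The tag: aluminium plate 46 mm wide, 50 tall above the hinge axis, 3 thick; its bin-side face carries a raised disc, 26 mm across, 3 high, centred 29 mm above the axis; the other face is plain.
- mod_a: Fixed hinge stand of tag a: foot 36x64 mm, origin under its centre, 5 mm above the table; axes as the rack's. The hinge axis runs along its y, 55 mm above this origin; the cheeks at 28.5 mm either side end 64 mm above the table. Its bin lies straight in front, centred 115 mm toward -x. Which of the four places it stands at varies.
- tag_b (a joint): Hinge of tag b, rad: 0 upright; +0.87 (stop) leaning back, to the rack's +x, away from its bin, disc shown upward; -0.87 (stop) leaning forward toward its bin, disc turned under, plain face up. Stiff hinge (0.025 N m), stays where it is left; about 1 N near the top edge moves it.
- top_b (a point): Middle of the top edge of tag b; moves with it. The tag: aluminium plate 46 mm wide, 50 tall above the hinge axis, 3 thick; its bin-side face carries a raised disc, 26 mm across, 3 high, centred 29 mm above the axis; the other face is plain.
- mod_b: Fixed hinge stand of tag b: foot 36x64 mm, origin under its centre, 5 mm above the table; axes as the rack's. The hinge axis runs along its y, 55 mm above this origin; the cheeks at 28.5 mm either side end 64 mm above the table. Its bin lies straight in front, centred 115 mm toward -x. Which of the four places it stands at varies.
- tag_c (a joint): Hinge of tag c, rad: 0 upright; +0.87 (stop) leaning back, to the rack's +x, away from its bin, disc shown upward; -0.87 (stop) leaning forward toward its bin, disc turned under, plain face up. Stiff hinge (0.025 N m), stays where it is left; about 1 N near the top edge moves it.
- top_c (a point): Middle of the top edge of tag c; moves with it. The tag: aluminium plate 46 mm wide, 50 tall above the hinge axis, 3 thick; its bin-side face carries a raised disc, 26 mm across, 3 high, centred 29 mm above the axis; the other face is plain.
- mod_c: Fixed hinge stand of tag c: foot 36x64 mm, origin under its centre, 5 mm above the table; axes as the rack's. The hinge axis runs along its y, 55 mm above this origin; the cheeks at 28.5 mm either side end 64 mm above the table. Its bin lies straight in front, centred 115 mm toward -x. Which of the four places it stands at varies.
- tag_d (a joint): Hinge of tag d, rad: 0 upright; +0.87 (stop) leaning back, to the rack's +x, away from its bin, disc shown upward; -0.87 (stop) leaning forward toward its bin, disc turned under, plain face up. Stiff hinge (0.025 N m), stays where it is left; about 1 N near the top edge moves it.
- top_d (a point): Middle of the top edge of tag d; moves with it. The tag: aluminium plate 46 mm wide, 50 tall above the hinge axis, 3 thick; its bin-side face carries a raised disc, 26 mm across, 3 high, centred 29 mm above the axis; the other face is plain.
- mod_d: Fixed hinge stand of tag d: foot 36x64 mm, origin under its centre, 5 mm above the table; axes as the rack's. The hinge axis runs along its y, 55 mm above this origin; the cheeks at 28.5 mm either side end 64 mm above the table. Its bin lies straight in front, centred 115 mm toward -x. Which of the four places it stands at varies.
- full_1: Rubber bin liner (80 by 66 by 2 mm, origin at centre of its underside) packed with five M10 bolts in two layers: the bin it lies in is full.
- full_2: Rubber bin liner (80 by 66 by 2 mm, origin at centre of its underside) packed with five M10 bolts in two layers: the bin it lies in is full.
- low: The same liner in the bin that holds only the last single bolt: not full.
- bare: The same liner with nothing on it, in the empty bin: not full.
- last_bolt: The last loose M10 bolt, 19x47x17 mm, lying in the nearly empty bin; a bystander, not to be moved.
- spanner: Small spanner, 22x150x8 mm, lying loose in front of the rack; a bystander, not to be moved.
- clamp: G-clamp, 132x126x14 mm, lying loose to the left of the rack; a bystander, not to be moved.
- tube: Square tube offcut, 25x120x25 mm, lying loose behind the rack; a bystander, not to be moved.
- bracket_0: Bent angle bracket, 34x44x30 mm, lying loose to the right of the rack; a bystander, not to be moved.
- paste_tin: Round tin, 65 mm across, 37 mm high, at the back right; a bystander, not to be moved.

How it is judged:
By the outcome, as a careful person would: the job done as asked, in the order asked, and still so for the second after the job is handed in, with the robot touching nothing.
It also fails if it takes over 64 s, if anything falls off the work surface, if the arm or the gripper's body presses on something with over 40 N, if the wrist force passes 120 N, or if a joint passes its speed limit or range.

ROBOT

A 6-joint arm with a two-finger parallel gripper is mounted at the origin on the work surface; the furniture and walls round the work are solid. World frame = base frame: x ahead of the robot, y to its left, z up, the work surface at z = 0. Lengths are in mm, angles in degrees, forces in N, time in s.
With the tool pointing down it reaches from about 350 to 850 mm from the base axis. Payload 8.1 kg.
Tool frame: the origin (TCP) lies at the very end of the fingers, on their centre line; the grasp point (between the pads) lies 19 mm behind it; z points along the fingers, y is the line along which they close (so a half turn about z gives the same grasp; the last joint's range is limited). The gripper opens to 85 mm and grips with 20 to 120 N. Pads are 22 mm wide; open, the fingers measure 114 mm over their backs; the gripper's body (76 mm by 85 mm) begins 54 mm behind the grasp point. The pads swing forward as they close: fully open they stand 13 mm farther back than shut.
Start: joints at [71.024, 7.471, 85.268, -0, 87.261, -4.893], TCP at [145.977, 581.976, 231.292] pointing down, gripper open.
Joint ranges: [-169.43, 169.43], [-51.17, 129.36], [1.28, 143.12], [-76.62, 256.62], [0, 156.53], [-152.29, 152.29]. Speed limits (degrees/s): [136.94, 136.94, 159.86, 180, 180, 180].

INTERFACE

Orientations are given as [roll, pitch, yaw] about the fixed x, y, z axes, in that order (R = Rz(yaw) Ry(pitch) Rx(roll)).
In Python, from bench import sense, eyes, job, models gives the robot as it stands. The module is installed in compiled form; this text tells all that it offers.
- The arm moves only by the tool apply_moves, never from a script. Its argument "rows" is a list of rows, each a list of 6 numbers: the shift along the tool's x, y, z in mm, then the turn, a rotation vector about the tool's x, y, z in rad. In form: [[dx, dy, dz, rx, ry, rz], ...]. A call has exactly 5 rows; each row shifts and turns the commanded pose from where the row before left it, along the tool's axes as they then stand; what a row does not reach is not made up. A row lasts 1/8 s, in which the tool goes at most 62.5 mm and 10.7 degrees, less where a joint would pass 70% of its speed; a pose out of reach is approached as far as the arm can. A call is refused whole if a number of a shift passes 62.5 or a number of a turn 0.188, either way. A call with a gripper value outside its range is refused whole. "fingers" is the finger opening in mm, from 0 to 85.4, set as the call begins (left out, the last holds). The fingers move at their own pace and stop on an object; "grip_force" is the grip in N (left out, the last holds). Time passes only in rows, so rows that do not move let the fingers close, or fill a call up. It gives the time, the measured TCP pose, the force, the opening and the grip force at its end, in the units of the state.
- sense(): the state, without advancing time (a new reading comes with each control period).
- eyes.snapshot(name): name is "side" or "top"; returns (picture, depth): 384x512x3 uint8, red, green, blue; 384x512 float32, mm along the optical axis (not along the pixel's ray), 0 where there is no reading.
- eyes.get_calibration(name): a dict with "intrinsics" (3x3 intrinsics, pixels), "R" (3x3) and "t" (3): a world point X has camera coordinates R X + t. Camera axes: x right, y down, z forward; pixel columns grow to the right and rows downward; lengths in mm; the calibration is good to about 2 mm. A picture is of the moment at which its call begins. get_calibration takes no time and is no camera call.
- job.hand_in(): hands the job in; it is judged then, once.
Trained networks look in the newest picture that a camera, given by its name, has taken for a name from the list of things; names that differ only in an ending like _2 or _b are one class to them, and where a whole thing is asked for, a point or a joint stands for the part that bears it (a point fixed in the world has none). Each returns a list of dicts, best first, with "confidence" (0 to 1); they miss things now and then, are a little off and sometimes report something else, mostly with a low value. They report only what shows in the picture. A call takes as long as a camera call.
- models.boxes_of(name, camera): "xyz" ([x, y, z] in mm, in world coordinates, good to about 4 mm: the middle of the surface that is visible of it).
- models.cut_out(name, camera): "pixels" (384x512 bool, what is visible of it).
- models.place_of(name, camera): "xyz" ([x, y, z] in mm, in world coordinates, good to about 4 mm: a listed point, or the origin of a listed thing).
The state is a dict: "time": time; "joint_pos": joint angles; "qd": joint speeds; "joint_efforts": joint torques, N m; "tool_pos": TCP position; "tcp_rot": TCP orientation; "ft_force": force on the tool from outside, world axes, zero at the start; "wrist_torque": the same for the moment, N m; "finger_gap": finger opening in mm; "grip_force": force on a finger pad.
Only numpy, scipy, OpenCV 4.12 (cv2) and the standard library are available. Lean on these libraries where they do the work, as an engineer would, in place of code of your own. Each camera call takes 0.05 s, during which the arm holds its last target. There are 200 camera calls.

## Working session

There is one attempt and no reset: what is moved stays moved. The work goes in short steps, Python scripts to look and compute and a tool call to move; the robot and the scene stay as the last step left them, time stands still between calls to the robot, and variables do not carry over. Pictures are saved under pics/ and viewed, at most 10 in all, crops included, and the job is handed in when it is done.

Besides the shell and the picture viewer there is one more tool, called after "Call:" as name(argument=value, ...) on one line, values as JSON. apply_moves: Moves the arm, as the interface text tells. Its arguments: {"type":"object","properties":{"rows":{"type":"array"},"fingers":{"type":"number"},"grip_force":{"type":"number"}},"required":["rows"]}

```bash
mkdir -p pics; python3 - <<'E'
from bench import sense, eyes, job, models
import cv2, numpy as np
s=sense(); print(s['time'],s['tool_pos'],s['tcp_rot'],s['ft_force'],s['finger_gap'])
for c in('top','side'):
    p,d=eyes.snapshot(c); cv2.imwrite(f'pics/{c}0.png',cv2.resize(p[:,:,::-1],(800,600)))
    np.savez(f'{c}0.npz',p=p,d=d)
    k=eyes.get_calibration(c); print(c,k['intrinsics'].tolist(),(-k['R'].T@k['t']).round(),k['R'].round(2).tolist())
    for n in('rack','mod_a','top_a','full_1','low','bare','last_bolt'):
        print(n,[(np.round(r['xyz']).tolist(),round(r['confidence'],2)) for r in models.place_of(n,c)])
E
```

```text
0.0 [145.80516511 581.42266511 230.22639167] [-1.79891050e+02 -8.24421798e-03  1.65916169e+02] [ 0.77773666  0.25374018 -0.28343494] 85.88249432458112
top [[483.6011524096941, 0.0, 256.12704929043497], [0.0, 483.6011524096941, 198.39772117885252], [0.0, 0.0, 1.0]] [ 371.   50. 1936.] [[-0.01, -1.0, -0.02], [-1.0, 0.01, -0.09], [0.09, 0.02, -1.0]]
rack [([535.0, 64.0, 2.0], 0.83)]
mod_a [([591.0, 30.0, 3.0], 0.61), ([581.0, 105.0, 5.0], 0.59), ([588.0, -41.0, 4.0], 0.45)]
top_a [([607.0, 182.0, 97.0], 0.68), ([737.0, 132.0, 1.0], 0.66), ([552.0, 29.0, 94.0], 0.65), ([556.0, -48.0, 98.0], 0.63), ([546.0, 103.0, 93.0], 0.48)]
full_1 [([474.0, 25.0, 5.0], 0.63), ([466.0, 96.0, 5.0], 0.31)]
low [([468.0, 96.0, 4.0], 0.58)]
bare [([464.0, 171.0, 6.0], 0.72), ([465.0, 98.0, 8.0], 0.35)]
last_bolt [([590.0, -42.0, 5.0], 0.7), ([458.0, 91.0, 6.0], 0.36)]
side [[487.6493264550878, 0.0, 258.8570349680616], [0.0, 487.6493264550878, 191.68688927711338], [0.0, 0.0, 1.0]] [  113. -1124.   835.] [[0.95, -0.32, 0.02], [-0.15, -0.48, -0.86], [0.29, 0.82, -0.5]]
rack [([536.0, 68.0, 1.0], 0.7)]
mod_a [([578.0, 184.0, 5.0], 0.77), ([594.0, -46.0, 3.0], 0.76), ([582.0, 105.0, 5.0], 0.63), ([585.0, 32.0, 6.0], 0.54)]
top_a [([618.0, 181.0, 95.0], 0.68), ([550.0, 25.0, 95.0], 0.58), ([547.0, 102.0, 92.0], 0.5), ([590.0, -45.0, 1.0], 0.47), ([556.0, -47.0, 92.0], 0.39)]
full_1 [([472.0, 28.0, 6.0], 0.52), ([593.0, -47.0, 4.0], 0.52), ([477.0, -46.0, 4.0], 0.49)]
low [([466.0, 97.0, 6.0], 0.4)]
bare [([458.0, 174.0, 8.0], 0.43), ([471.0, 23.0, 4.0], 0.25)]
last_bolt [([537.0, 68.0, -4.0], 0.66), ([618.0, 185.0, 97.0], 0.19)]
```

```bash
python3 - <<'E'
import cv2,numpy as np
z=np.load('top0.npz');p=z['p'];cv2.imwrite('pics/topcrop.png',cv2.resize(p[0:170,180:310][:,:,::-1],None,fx=3.5,fy=3.5,interpolation=cv2.INTER_CUBIC))
E
```

```text
(no output)
```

View pics/top0.png

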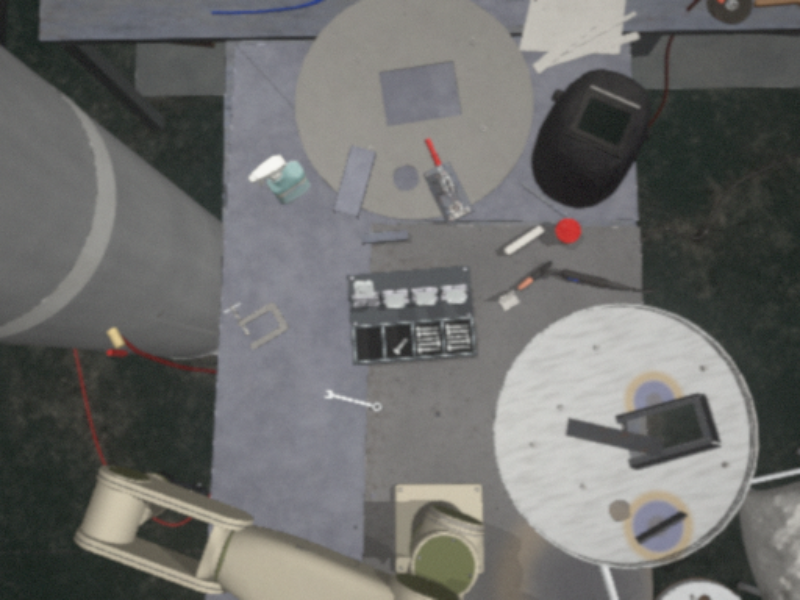

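View pics/side0.png

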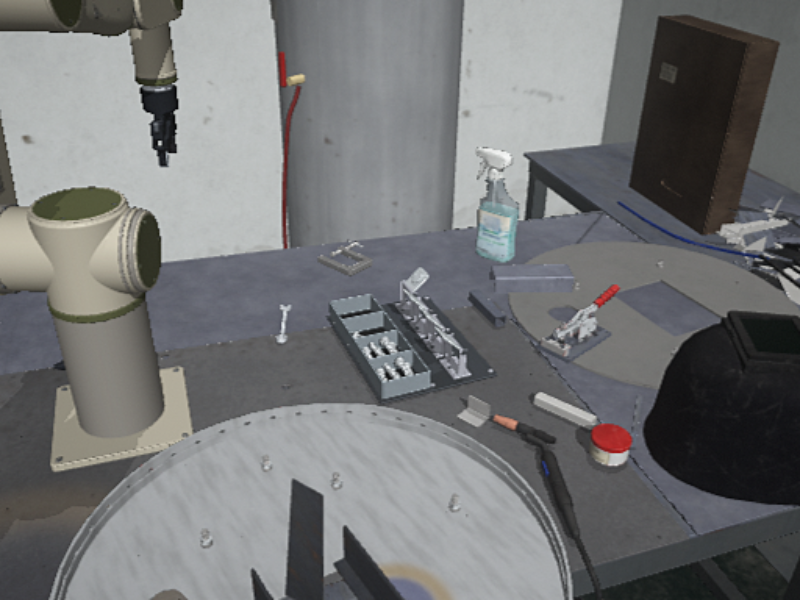

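View pics/topcrop.png

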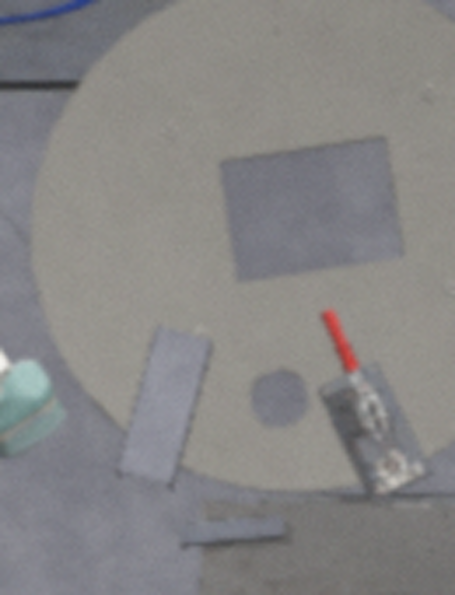

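The top view shows the rack at about (350-475, 265-362): from the left its bins are empty, last bolt, full, full. The leftmost tag (365, 290) leans back and the other three lean forward. So the leftmost tag must go forward and the two rightmost back, and tag 2 stays as it is. Next I refine the rack pose.

```bash
cat > h.py <<'E'
from bench import sense, eyes, job, models
import numpy as np, cv2
def cloud(c,d):
    k=eyes.get_calibration(c);v,u=np.mgrid[0:384,0:512];K=k['intrinsics']
    P=np.stack([(u-K[0,2])/K[0,0]*d,(v-K[1,2])/K[1,1]*d,d],-1)
    return (P-k['t'])@k['R']
E
python3 - <<'E'
from h import *
for c in('top','side'):
    z=np.load(c+'0.npz');X=cloud(c,z['d'])
    eyes.snapshot(c);m=models.cut_out('rack',c)[0]['pixels']&(z['d']>0)
    Q=X[m];Q=Q[(abs(Q[:,0]-535)<180)&(abs(Q[:,1]-66)<200)];print(c,len(Q),np.percentile(Q[:,2],[2,50,98]).round())
    print(cv2.minAreaRect(Q[Q[:,2]<25][:,:2].astype(np.float32)),cv2.minAreaRect(Q[:,:2].astype(np.float32)))
    W=X[(abs(X[...,2]-41)<5)&(abs(X[...,0]-470)<70)&(abs(X[...,1]-66)<180)];print('walls',len(W),cv2.minAreaRect(W[:,:2].astype(np.float32)))
    T=X[(X[...,2]>75)&(X[...,2]<120)&(abs(X[...,0]-580)<80)&(abs(X[...,1]-66)<180)]
    a=np.radians(3.5);L=np.c_[(T[:,:2]-[535.5,66])@[[np.cos(a),-np.sin(a)],[np.sin(a),np.cos(a)]],T[:,2]]
    for y in(112.5,37.5,-37.5,-112.5):
        q=L[abs(L[:,1]-y)<32]
        if len(q):print(y,len(q),q.min(0).round(),q.max(0).round(),q[q[:,2].argmax()].round())
E
python3 - <<'E'
import numpy as np,cv2
p=np.load('side0.npz')['p'];cv2.imwrite('pics/sidecrop.png',cv2.resize(p[165:265,200:325][:,:,::-1],None,fx=6,fy=6,interpolation=cv2.INTER_CUBIC))
E
```

```text
top 2527 [-6.  5. 45.]
((534.8092651367188, 62.20954132080078), (236.0500946044922, 318.80615234375), 4.0334086418151855) ((534.8092651367188, 62.20954132080078), (236.0500946044922, 318.80615234375), 4.0334086418151855)
walls 186 ((469.444580078125, 57.499725341796875), (93.15403747558594, 302.5538024902344), 4.136717319488525)
112.5 73 [49. 88. 75.] [ 84. 132. 101.] [ 80.  95. 101.]
37.5 57 [13. 14. 75.] [ 39.  57. 101.] [ 14.  38. 101.]
-37.5 60 [ 14. -63.  76.] [ 37. -20. 101.] [ 25. -20. 101.]
-112.5 61 [  14. -137.   75.] [ 48. -93. 102.] [  14. -126.  102.]
side 3455 [-0. 10. 43.]
((531.9827880859375, 81.31556701660156), (240.94618225097656, 364.8880920410156), 2.9522619247436523) ((531.9827880859375, 81.31556701660156), (240.94618225097656, 364.8880920410156), 2.9522619247436523)
walls 508 ((468.29339599609375, 60.11052703857422), (95.4208984375, 311.8154296875), 4.120367527008057)
112.5 83 [56. 85. 75.] [ 85. 140.  97.] [75. 87. 97.]
37.5 29 [11. 13. 75.] [34. 57. 96.] [12. 49. 96.]
-37.5 34 [ 13. -63.  77.] [ 34. -14.  97.] [ 13. -55.  97.]
-112.5 40 [  12. -137.   75.] [ 35. -93.  96.] [  14. -124.   96.]
```

View pics/sidecrop.png

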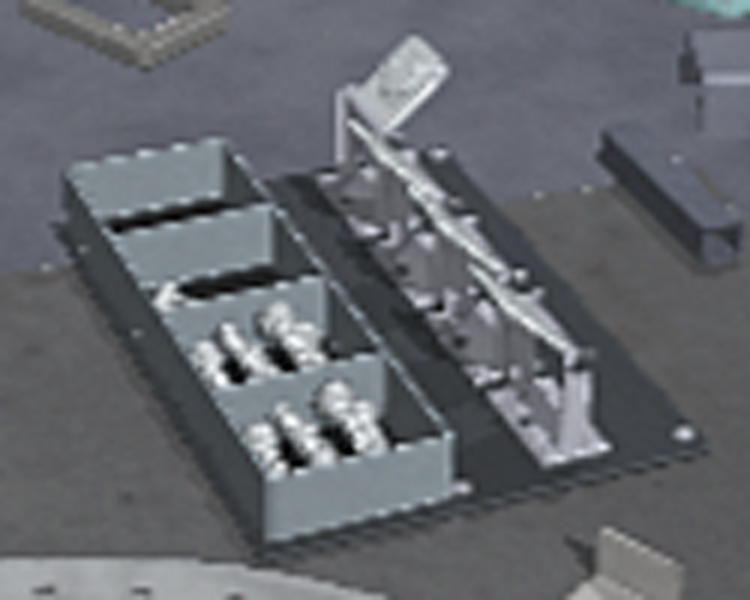

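The side crop agrees: tag 1 at (400, 80) leans back over the empty bin, and tags 2 to 4 lean forward. The full bins are the two at the bottom, (260, 340) and (310, 425). I now align the tool with the rack, close the fingers and move toward the far side of tag 1.

Call:
apply_moves(rows=[[0, 0, 0, 0, 0, -0.159], [0, 0, 0, 0, 0, -0.159], [-44, -41, 0, 0, 0, 0], [-44, -41, 0, 0, 0, 0], [-44, -41, 0, 0, 0, 0]], fingers=0, grip_force=20)

```text
time: 1.62
tool_pos: [287.5, 467.7, 231.4]
tcp_rot: [180.0, 0.0, -175.8]
ft_force: [0.7, 0.2, -0.0]
finger_gap: 0.3
grip_force: 0.0
```

Call:
apply_moves(rows=[[-44, -41, 0, 0, 0, 0], [-44, -41, 0, 0, 0, 0], [-44, -41, 0, 0, 0, 0], [-44, -41, 0, 0, 0, 0], [-44, -41, 0, 0, 0, 0]])

```text
time: 2.25
tool_pos: [522.1, 278.8, 231.6]
tcp_rot: [180.0, 0.0, -175.9]
ft_force: [0.9, 1.6, 0.4]
finger_gap: -0.1
grip_force: 0.0
```

Call:
apply_moves(rows=[[-39, -34, 0, 0, 0, 0], [-39, -34, 0, 0, 0, 0], [-38, -34, 0, 0, 0, 0], [0, 0, 0, 0, 0, 0], [0, 0, 0, 0, 0, 0]])

```text
time: 2.88
tool_pos: [643.5, 186.9, 230.9]
tcp_rot: [180.0, -0.0, -175.9]
ft_force: [-0.3, 0.1, 0.5]
finger_gap: 0.1
grip_force: 0.0
```

Call:
apply_moves(rows=[[0, -3, 40, 0, 0, 0], [0, 0, 40, 0, 0, 0], [0, 0, 40, 0, 0, 0], [0, 0, 25, 0, 0, 0], [0, 0, 0, 0, 0, 0]])

```text
time: 3.5
tool_pos: [641.0, 184.8, 83.7]
tcp_rot: [-180.0, -0.3, -175.8]
ft_force: [-0.6, 0.1, 0.2]
finger_gap: -0.0
grip_force: 0.0
```

Call:
apply_moves(rows=[[12, 0, 0, 0, 0, 0], [12, 0, 0, 0, 0, 0], [12, 0, 0, 0, 0, 0], [12, 0, 0, 0, 0, 0], [12, 0, 0, 0, 0, 0]])

```text
time: 4.12
tool_pos: [583.1, 179.5, 86.3]
tcp_rot: [180.0, -0.0, -175.9]
ft_force: [1.6, 0.4, 0.2]
finger_gap: -0.1
grip_force: 0.5
```

Call:
apply_moves(rows=[[5, 0, 0, 0, 0, 0], [3, 0, 0, 0, 0, 0], [3, 0, 0, 0, 0, 0], [0, 0, 0, 0, 0, 0], [0, 0, 0, 0, 0, 0]])

```text
time: 4.75
tool_pos: [573.2, 178.7, 86.2]
tcp_rot: [-180.0, -0.0, -175.9]
ft_force: [0.1, 0.4, -0.1]
finger_gap: 0.2
grip_force: 0.0
```

Call:
apply_moves(rows=[[3, 0, 0, 0, 0, 0], [3, 0, 0, 0, 0, 0], [3, 0, 0, 0, 0, 0], [2, 0, 0, 0, 0, 0], [0, 0, 0, 0, 0, 0]])

```text
time: 5.38
tool_pos: [561.9, 177.9, 86.3]
tcp_rot: [-180.0, -0.0, -175.9]
ft_force: [-0.4, 0.7, 0.3]
finger_gap: -0.1
grip_force: 0.0
```

```bash
cat >> h.py <<'E'
def tags(tag):
    print(sense()['time'],sense()['ft_force'].round(1))
    a=np.radians(4.1)
    for c in('top','side'):
        p,d=eyes.snapshot(c);cv2.imwrite(f'pics/{c}_{tag}.png',cv2.resize(p[165:265,200:325] if c=='side' else p[150:250,200:325],None,fx=6,fy=6,interpolation=cv2.INTER_CUBIC)[:,:,::-1])
        T=np.array([r['xyz'] for r in models.place_of('top_a',c)]).reshape(-1,3)
        print(c,np.c_[(T[:,:2]-[535,63])@[[np.cos(a),-np.sin(a)],[np.sin(a),np.cos(a)]]-[50,0],T[:,2]].round().tolist())
E
python3 -c "from h import *;tags(1)"
```

```text
5.375 [-0.4  0.7  0.3]
top [[-34.0, -37.0, 95.0], [-39.0, -113.0, 94.0]]
side [[-30.0, 114.0, 96.0], [-37.0, 36.0, 92.0], [-37.0, -41.0, 96.0], [-35.0, -114.0, 94.0], [-116.0, 116.0, 7.0]]
```

Call:
apply_moves(rows=[[1, 0, 0, 0, 0, 0], [1, 0, 0, 0, 0, 0], [1, 0, 0, 0, 0, 0], [1, 0, 0, 0, 0, 0], [0, 0, 0, 0, 0, 0]])

```text
time: 6.2
tool_pos: [558.1, 177.7, 86.3]
tcp_rot: [-180.0, -0.0, -175.9]
ft_force: [0.5, 0.4, 0.4]
finger_gap: 0.2
grip_force: 0.1
```

Call:
apply_moves(rows=[[1, 0, 0, 0, 0, 0], [0.5, 0, 0, 0, 0, 0], [0.5, 0, 0, 0, 0, 0], [0, 0, 0, 0, 0, 0], [0, 0, 0, 0, 0, 0]])

```text
time: 6.82
tool_pos: [556.2, 177.5, 86.3]
tcp_rot: [-180.0, -0.0, -175.9]
ft_force: [1.1, 0.5, 0.4]
finger_gap: 0.0
grip_force: 0.2
```

Call:
apply_moves(rows=[[1, 0, 0, 0, 0, 0], [1, 0, 0, 0, 0, 0], [0, 0, 0, 0, 0, 0], [0, 0, 0, 0, 0, 0], [0, 0, 0, 0, 0, 0]])

```text
time: 7.45
tool_pos: [555.0, 177.4, 86.9]
tcp_rot: [180.0, 0.1, -175.9]
ft_force: [5.5, -0.1, 1.6]
finger_gap: -0.2
grip_force: 2.3
```

Call:
apply_moves(rows=[[1, 0, 0, 0, 0, 0], [1, 0, 0, 0, 0, 0], [0, 0, 0, 0, 0, 0], [0, 0, 0, 0, 0, 0], [0, 0, 0, 0, 0, 0]])

```text
time: 8.07
tool_pos: [554.0, 177.4, 87.5]
tcp_rot: [180.0, 0.2, -175.9]
ft_force: [7.7, 0.6, 1.4]
finger_gap: 0.1
grip_force: 3.4
```

Call:
apply_moves(rows=[[-8, 0, 0, 0, 0, 0], [-8, 0, 0, 0, 0, 0], [0, 0, -30, 0, 0, 0], [0, 0, -30, 0, 0, 0], [15, -37, 0, 0, 0, 0]])

```text
time: 8.7
tool_pos: [557.9, 142.0, 149.2]
tcp_rot: [179.9, 0.2, -175.7]
ft_force: [0.1, -0.8, 0.3]
finger_gap: 0.1
grip_force: 0.0
```

Call:
apply_moves(rows=[[15, -37, 0, 0, 0, 0], [15, -38, 0, 0, 0, 0], [15, -38, 0, 0, 0, 0], [0, 0, 0, 0, 0, 0], [0, 0, 0, 0, 0, 0]])

```text
time: 9.32
tool_pos: [519.2, 24.7, 146.1]
tcp_rot: [180.0, -0.0, -175.9]
ft_force: [0.0, -0.1, 0.3]
finger_gap: 0.0
grip_force: 0.0
```

```bash
python3 -c "
from h import *;tags(2)
a=np.radians(4.1);q=sense()['tool_pos'];print(q,(q[:2]-[535,63])@np.array([[np.cos(a),-np.sin(a)],[np.sin(a),np.cos(a)]]))"
```

```text
9.325 [ 0.  -0.1  0.3]
top [[-114.0, -107.0, 3.0], [-43.0, 115.0, 95.0]]
side [[-36.0, 39.0, 95.0], [-34.0, 112.0, 92.0], [-40.0, -111.0, 90.0], [-38.0, -38.0, 94.0]]
[519.29664476  25.35201347 146.13378568] [-18.35490176 -36.4288874 ]
```

Call:
apply_moves(rows=[[0, 0, 30, 0, 0, 0], [0, 0, 30, 0, 0, 0], [0, 0, 0, 0, 0, 0], [-12, 0, 0, 0, 0, 0], [-12, 0, 0, 0, 0, 0]])

```text
time: 10.15
tool_pos: [545.3, 26.3, 88.2]
tcp_rot: [-180.0, 0.2, -175.9]
ft_force: [-2.4, -0.7, 1.9]
finger_gap: -0.1
grip_force: 1.2
```

Call:
apply_moves(rows=[[-12, 0, 0, 0, 0, 0], [-12, 0, 0, 0, 0, 0], [-10, 0, 0, 0, 0, 0], [-9, 0, 0, 0, 0, 0], [-6, 0, 0, 0, 0, 0]])

```text
time: 10.78
tool_pos: [592.4, 29.7, 86.0]
tcp_rot: [180.0, -0.0, -175.9]
ft_force: [-1.5, -0.8, -0.4]
finger_gap: -0.1
grip_force: 0.3
```

Call:
apply_moves(rows=[[-3, 0, 0, 0, 0, 0], [-2, 0, 0, 0, 0, 0], [-2, 0, 0, 0, 0, 0], [0, 0, 0, 0, 0, 0], [0, 0, 0, 0, 0, 0]])

```text
time: 11.4
tool_pos: [599.0, 30.2, 86.4]
tcp_rot: [-180.0, 0.0, -175.9]
ft_force: [-0.8, -0.4, 0.4]
finger_gap: 0.2
grip_force: 0.0
```

Call:
apply_moves(rows=[[-1, 0, 0, 0, 0, 0], [-1, 0, 0, 0, 0, 0], [-1, 0, 0, 0, 0, 0], [-1, 0, 0, 0, 0, 0], [0, 0, 0, 0, 0, 0]])

```text
time: 12.02
tool_pos: [603.1, 30.5, 86.3]
tcp_rot: [-180.0, 0.0, -175.9]
ft_force: [-0.0, 0.4, -0.4]
finger_gap: 0.4
grip_force: 0.1
```

Call:
apply_moves(rows=[[-1, 0, 0, 0, 0, 0], [-1, 0, 0, 0, 0, 0], [0, 0, 0, 0, 0, 0], [0, 0, 0, 0, 0, 0], [0, 0, 0, 0, 0, 0]])

```text
time: 12.65
tool_pos: [603.9, 30.6, 86.1]
tcp_rot: [180.0, -0.1, -175.9]
ft_force: [-7.0, -0.7, 3.7]
finger_gap: -0.1
grip_force: 3.6
```

Call:
apply_moves(rows=[[-1, 0, 0, 0, 0, 0], [0, 0, 0, 0, 0, 0], [0, 0, 0, 0, 0, 0], [0, 0, 0, 0, 0, 0], [0, 0, 0, 0, 0, 0]])

```text
time: 13.28
tool_pos: [604.0, 30.6, 85.9]
tcp_rot: [180.0, -0.3, -175.9]
ft_force: [-10.9, -1.2, 5.7]
finger_gap: -0.1
grip_force: 5.9
```

Call:
apply_moves(rows=[[8, 0, 0, 0, 0, 0], [8, 0, 0, 0, 0, 0], [0, 0, -30, 0, 0, 0], [0, 0, -30, 0, 0, 0], [23, -25, 0, 0, 0, 0]])

```text
time: 13.9
tool_pos: [571.5, 3.7, 150.1]
tcp_rot: [-180.0, 0.4, -175.7]
ft_force: [-0.2, -1.0, -0.8]
finger_gap: -0.2
grip_force: 0.0
```

Call:
apply_moves(rows=[[24, -25, 0, 0, 0, 0], [24, -26, 0, 0, 0, 0], [0, 0, 0, 0, 0, 0], [0, 0, 0, 0, 0, 0], [0, 0, 0, 0, 0, 0]])

```text
time: 14.52
tool_pos: [525.1, -50.7, 146.4]
tcp_rot: [180.0, 0.0, -175.8]
ft_force: [-0.1, -0.0, 0.1]
finger_gap: -0.4
grip_force: 0.0
```

```bash
python3 -c "
from h import *;tags(3)
a=np.radians(4.1);q=sense()['tool_pos'];print(q,(q[:2]-[535,63])@np.array([[np.cos(a),-np.sin(a)],[np.sin(a),np.cos(a)]]))"
```

```text
14.525 [-0.1 -0.   0.1]
top [[37.0, -38.0, 90.0], [-34.0, 36.0, 94.0], [-42.0, 111.0, 95.0], [-37.0, -249.0, -1.0]]
side [[-35.0, 112.0, 93.0], [-38.0, -113.0, 94.0], [-37.0, 38.0, 96.0], [36.0, -39.0, 92.0]]
[524.87330585 -50.85464834 146.17363123] [ -18.24109412 -112.83923683]
```

Tag 3 is fully back. I repeat the same push on tag 4.

Call:
apply_moves(rows=[[0, 0, 30, 0, 0, 0], [0, 0, 30, 0, 0, 0], [0, 0, 0, 0, 0, 0], [-12, 0, 0, 0, 0, 0], [-12, 0, 0, 0, 0, 0]])

```text
time: 15.35
tool_pos: [550.6, -49.8, 88.3]
tcp_rot: [-180.0, 0.1, -175.9]
ft_force: [-2.7, -0.0, 2.2]
finger_gap: -0.1
grip_force: 1.2
```

Call:
apply_moves(rows=[[-12, 0, 0, 0, 0, 0], [-12, 0, 0, 0, 0, 0], [-10, 0, 0, 0, 0, 0], [-9, 0, 0, 0, 0, 0], [-6, 0, 0, 0, 0, 0]])

```text
time: 15.98
tool_pos: [597.8, -46.0, 86.0]
tcp_rot: [180.0, -0.0, -175.9]
ft_force: [-0.7, 0.1, 0.5]
finger_gap: -0.1
grip_force: 0.3
```

Call:
apply_moves(rows=[[-3, 0, 0, 0, 0, 0], [-3, 0, 0, 0, 0, 0], [-2, 0, 0, 0, 0, 0], [-1, 0, 0, 0, 0, 0], [-1, 0, 0, 0, 0, 0]])

```text
time: 16.6
tool_pos: [607.4, -45.4, 86.3]
tcp_rot: [-180.0, -0.0, -175.9]
ft_force: [-0.5, -0.1, 0.2]
finger_gap: 0.1
grip_force: 0.3
```

Call:
apply_moves(rows=[[-1, 0, 0, 0, 0, 0], [-1, 0, 0, 0, 0, 0], [0, 0, 0, 0, 0, 0], [0, 0, 0, 0, 0, 0], [0, 0, 0, 0, 0, 0]])

```text
time: 17.23
tool_pos: [609.1, -45.2, 86.2]
tcp_rot: [180.0, -0.0, -175.9]
ft_force: [-4.8, -0.9, 2.1]
finger_gap: -0.1
grip_force: 2.1
```

Call:
apply_moves(rows=[[-1, 0, 0, 0, 0, 0], [-1, 0, 0, 0, 0, 0], [0, 0, 0, 0, 0, 0], [0, 0, 0, 0, 0, 0], [0, 0, 0, 0, 0, 0]])

```text
time: 17.85
tool_pos: [609.5, -45.2, 85.9]
tcp_rot: [180.0, -0.2, -175.9]
ft_force: [-12.2, -1.0, 6.8]
finger_gap: 0.4
grip_force: 6.7
```

Call:
apply_moves(rows=[[8, 0, 0, 0, 0, 0], [8, 0, 0, 0, 0, 0], [0, 0, -40, 0, 0, 0], [0, 0, -40, 0, 0, 0], [0, 0, -40, 0, 0, 0]])

```text
time: 18.48
tool_pos: [595.3, -46.2, 207.6]
tcp_rot: [-180.0, 0.0, -175.9]
ft_force: [0.8, -0.4, -0.4]
finger_gap: 0.2
grip_force: 0.0
```

Call:
apply_moves(rows=[[40, 0, -20, 0, 0, 0], [40, 0, 0, 0, 0, 0], [40, 0, 0, 0, 0, 0], [40, 0, 0, 0, 0, 0], [0, 0, 0, 0, 0, 0]])

```text
time: 19.1
tool_pos: [434.1, -57.8, 226.2]
tcp_rot: [-180.0, 0.1, -175.9]
ft_force: [0.5, -0.9, 0.5]
finger_gap: -0.1
grip_force: 0.0
```

```bash
python3 -c "
from h import *;tags(4)"
```

```text
19.1 [ 0.5 -0.9  0.5]
top [[38.0, -36.0, 91.0], [-37.0, 35.0, 97.0], [-42.0, 113.0, 95.0], [37.0, -111.0, 94.0]]
side [[36.0, -39.0, 88.0], [39.0, -114.0, 94.0], [-33.0, 112.0, 95.0], [-34.0, 38.0, 94.0]]
```

View pics/side_4.png

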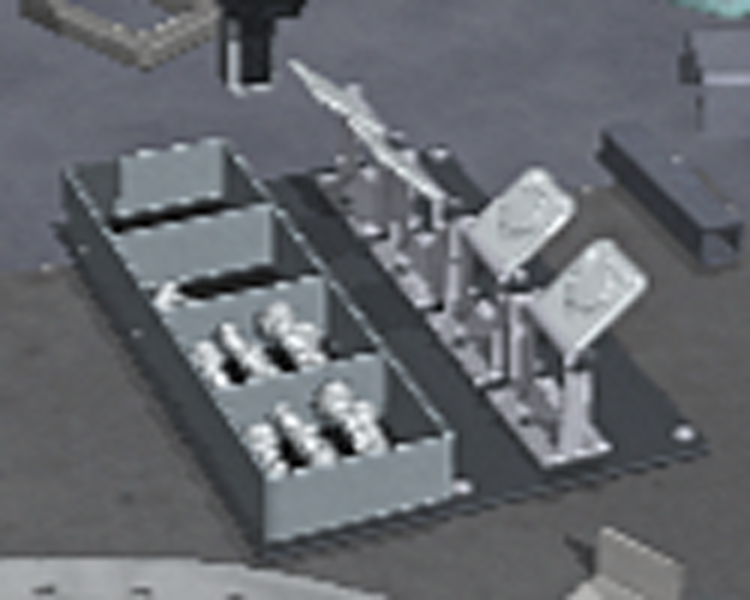

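Tags 1 and 2, at (330, 85) and (400, 160), lean forward in one line. Tags 3 and 4, at (525, 215) and (590, 290), lean back with their discs showing. Nothing else has moved, so I hand in.

```bash
python3 -c "
from bench import job;print(job.hand_in())"
```

```text
the job is handed in; nothing more can be done
None
```

The job is handed in at about 19 s of the 64 s allowed: both full bins' tags lean fully back with discs showing, the empty and last-bolt bins' tags lean fully forward, and nothing else looked moved in the final rack close-up.

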